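# Find the stamped parts crate and send it to dispatch

### The job

One of the two lidded parts crates has the inspection stamp on its underside. Tip first the left crate (robot's left), then the right one, over towards the robot, so that each lies on its side on the bench mat with its underside showing; then push the one with the stamp, still on its side, off the mat and away from the robot until it stands squarely between the two black tape lines of the dispatch lane. Leave the other crate on its side on the mat. Only push, with the outside of the fingers: grip or lift nothing, and leave the canister, the bushing and the screwdriver alone.

Things in the scene. Friction and masses are not known exactly. Their poses are not given: they have to be found in the camera images.
- crate_1: one of two outwardly identical shut parts crates, yellow with a black lid: 85 (its x) x 120 (its y) x 80 mm high, plain flat walls, 0.3 to 0.65 kg. Origin at the centre of the underside, z up through the lid, x away from the mat at the start. It starts flat, one 120 mm bottom edge 2 to 10 mm from the mat's far edge. On its side on the mat its x axis points up: 85 mm tall, 80 mm deep.
- crate_2: the other of the two crates, the same in size, look, weight range and start; the balance point of each is 36 mm from the underside, on its centre line, so on its side a crate should be pushed low. Origin at the centre of the underside, z up through the lid, x away from the mat at the start.
- crate_1_edge (a point): middle of crate_1's bottom edge on the mat side: the edge it tips over, which stays down near bench height throughout (30 mm up counts as lifted).
- crate_2_edge (a point): middle of crate_2's bottom edge on the mat side: the edge it tips over, which stays down near bench height throughout (30 mm up counts as lifted).
- crate_1_mid (a point): middle of crate_1's solid, 40 mm above the centre of its underside; axes as the crate's.
- crate_2_mid (a point): middle of crate_2's solid, 40 mm above the centre of its underside; axes as the crate's.
- stamp (a point): centre of the stamp, a black ring 72 mm across with a tick in it, printed at the centre of the underside of the stamped crate; the other crate's underside is plain. It lies at the origin of the crate that bears it.
- mat: rubber mat fixed to the bench on the robot's side of the crates, 170 (x) x 540 (y) x 5 mm. Origin at bench height, middle of its far edge; the mat lies on the -x side; x points away from the robot to the crates and lane, y left along the edge. The edge stops a crate's foot when its far wall is pushed, near the top, towards the robot; past about 50 degrees the crate falls onto the mat by itself.
- lane: dispatch lane: two flat black tape lines 12 mm wide and 560 mm long on the bench, parallel to the mat's far edge, their middles 75 mm to either side of the origin (138 mm clear between them). Origin on the bench at the lane's centre, x across the lane away from the robot, y along it. Its centre is 192 to 215 mm beyond the mat's far edge.
- canister: white canister standing upright, 72 mm across, 170 mm high, to the left of the crates; origin at the centre of its foot; a bystander.
- bushing: turned aluminium flanged bushing, 54 mm across, 50 mm high, to the right of the crates; origin at the centre of its foot; a bystander.
- driver: screwdriver about 200 mm long lying on the bench to the right of the crates; a bystander.
Mind the look-alikes: they are no part of the job. Leave any blue or green look-alike of the crate_2 alone.

How it is judged:
On the way, in this order (a step that is already met when the one before it is completed fails the run):
1. the left crate lies on its side on the mat, underside away from the robot, the right one still flat (((angle between crate_1's own x axis and vertical below 0.12 rad and y of crate_1_edge in the frame of mat above 0 m and x of crate_1_edge in the frame of mat below 0.035 m and angle between crate_2's own z axis and vertical below 0.1 rad) or (angle between crate_2's own x axis and vertical below 0.12 rad and y of crate_2_edge in the frame of mat above 0 m and x of crate_2_edge in the frame of mat below 0.035 m and angle between crate_1's own z axis and vertical below 0.1 rad))), for 0.3 s.
2. both crates lie on their sides on the mat (angle between each of crate_1, crate_2's own x axis and vertical below 0.12 rad and x of each of crate_1_edge, crate_2_edge in the frame of mat below 0.035 m), for 0.3 s.
3. the stamped crate stands on its side, squarely between the tape lines (x of crate_1_mid in the frame of lane between -0.03 and 0.03 m and y of crate_1_mid in the frame of lane between -0.24 and 0.24 m and angle between the y axis of crate_1 and the y axis of lane, either way round below 0.3 rad and angle between crate_1's own x axis and vertical below 0.12 rad), for 0.2 s.
At the end, for the whole second after the job is handed in: the stamped crate rests on its side as tipped, middle within 30 mm of the lane's centre line, turned under 17 degrees, within the lines' length; the other rests on its side on the mat, underside at most 35 mm past its far edge; bystanders within 30 mm of their starts (all of step 3 and angle between crate_2's own x axis and vertical below 0.12 rad and x of crate_2_edge in the frame of mat below 0.035 m and linear speed of each of crate_1, crate_2 below 0.01 m/s and distance of each of canister, bushing, driver from where it was at the start of the episode below 0.03 m); the robot touches nothing.
It fails at once if a crate is lifted (its tipping edge 30 mm up) (height (world z) of any of crate_1_edge, crate_2_edge above 0.03 m).
It fails at once if a crate is toppled onto its lid (angle between any of crate_1, crate_2's own z axis and vertical above 2.1 rad).
It fails at once if the unstamped crate is pushed away (distance of crate_2_edge from where it was at the start of the episode above 0.08 m).
It fails at once if a bystander is disturbed (distance of any of canister, bushing, driver from where it was at the start of the episode above 0.03 m).
It also fails if it takes over 66 s, if anything falls off the work surface, if the arm or the gripper's body presses on something with over 40 N, if the wrist force passes 120 N, or if a joint passes its speed limit or range.

### The arm

A 7-joint arm with a two-finger parallel gripper is mounted at the origin on the work surface. World frame = base frame: x ahead of the robot, y to its left, z up, the work surface at z = 0. Lengths are in m, angles in rad, forces in N, time in s.
With the tool pointing down it reaches from about 0.425 to 0.925 m from the base axis. Payload 6.8 kg.
Tool frame: the origin (TCP) lies on the centre line of the jaws, within the pads' length; the fingertips stand 8 mm ahead of it and the grasp point (between the pads) lies 11 mm behind it (bot.tips_ahead is the distance from the TCP to the fingertips, in m); z points along the fingers, y is the line along which they close (so a half turn about z gives the same grasp; the last joint's range is limited). The gripper opens to 85 mm and grips with 20 to 120 N. Pads are 22 mm wide; open, the fingers measure 114 mm over their backs; the gripper's body (76 mm by 85 mm) begins 54 mm behind the grasp point. The pads swing forward as they close: fully open they stand 13 mm farther back than shut.
Start: joints at [-1.387, 0.477, 0.022, 1.555, -0.011, 1.109, -0.083], TCP at [0.194, 0.646, 0.239] pointing down, gripper open.
Joint ranges: [-2.96, 2.96], [-0.34, 2.1], [-1.41, 1.46], [0.24, 2.44], [-1.37, 4.51], [0.17, 1.92], [-2.96, 2.96]. Speed limits (rad/s): [2.39, 2.39, 3.14, 3.14, 3.14, 3.14, 3.14].

### API

Orientations are given as a unit quaternion [w, x, y, z].
In Python, from station import bot gives the robot as it stands.
- The arm moves only by the tool send_rows, never from a script. Its argument "deltas" is text: rows parted by semicolons, each of 4 numbers parted by spaces: the shift along the tool's x, y, z in m, then the turn about the tool's z in degrees. In form: x y z spin; .... A call has 1 to 5 rows; each row is the pose to reach, as a shift and turn from the pose commanded when the call began, along the tool's axes at that moment; what a row does not reach only later rows make up. A row lasts 1/10 s, in which the tool goes at most 50 mm and 8.59 degrees, less where a joint would pass 70% of its speed; a pose out of reach is approached as far as the arm can. A call with a gripper value outside its range is refused whole. "claw" is the opening, from 0 (shut) to 1 (fully open), set as the call begins (left out, the last holds). The fingers move at their own pace and stop on an object; "force" is the grip in N (left out, the last holds). Time passes only in rows, so rows that repeat a pose let the fingers close. It gives the time, the measured TCP pose, the force, the opening and the grip force at its end, in the units of the state.
- bot.get_obs(): the state, without advancing time (a new reading comes with each control period).
- bot.read_camera(name): name is "side" or "top" or "wrist"; returns a dict with "img" (384x512x3 uint8, red, green, blue), "depth" (384x512 float32, m along the optical axis (not along the pixel's ray), 0 where there is no reading), "fx", "fy", "cx", "cy" (pixels), "dist_coeffs" ([k1, k2, p1, p2, k3] as OpenCV has them; the pictures are not rectified), "camera_from_world" (4x4, takes a point from world to camera coordinates). Camera axes: x right, y up, looking along -z (the intrinsics and any distortion apply to the point x, -y, -z); pixel columns grow to the right and rows downward; lengths in m; the calibration is good to about 2 mm. A picture is of the moment at which its call begins.
- bot.hand_in(): hands the job in; it is judged then, once.
Trained networks look in a picture, given as the dict that the camera call returned (one of the last four; its "shot" number tells which), for a name from the list of things; names that differ only in an ending like _2 or _b are one class to them, and where a whole thing is asked for, a point or a joint stands for the part that bears it (a point fixed in the world has none). Each returns a list of dicts, best first, with "confidence" (0 to 1); they miss things now and then, are a little off and sometimes report something else, mostly with a low value. They report only what shows in the picture. A call takes as long as a camera call. They do not tell look-alikes from the thing itself.
- bot.masks_of(picture, query): "mask" (384x512 bool, what is visible of it).
- bot.landmark_of(picture, query): "xyz" ([x, y, z] in m, in world coordinates, good to about 4 mm: a listed point, or the origin of a listed thing).
The state is a dict: "t": time; "q": joint angles; "joint_vel": joint speeds; "joint_torque": joint torques, N m; "eef_pos": TCP position; "tool_rot": TCP orientation; "contact_force": force on the tool from outside, world axes, zero at the start; "torque": the same for the moment, N m; "gripper_width": opening from 0.0 (shut) to 1.0 (fully open); "grasp_force": force on a finger pad.
Only numpy, scipy, OpenCV 4.12 (cv2) and the standard library are available. Lean on these libraries where they do the work, as an engineer would, in place of code of your own. Each camera call takes 0.05 s, during which the arm holds its last target. There are 200 camera calls.

## Working session

There is one attempt and no reset: what is moved stays moved. The work goes in short steps, Python scripts to look and compute and a tool call to move; the robot and the scene stay as the last step left them, time stands still between calls to the robot, and variables do not carry over. Pictures are saved under pics/ and viewed, at most 10 in all, crops included, and the job is handed in when it is done.

Besides the shell and the picture viewer there is one more tool, called after "Request:" as name(argument=value, ...) on one line, values as JSON. send_rows: Moves the arm, as the interface text tells. Its arguments: {"type":"object","properties":{"deltas":{"type":"string"},"claw":{"type":"number"},"force":{"type":"number"}},"required":["deltas"]}

```bash
mkdir -p pics; cat > h.py <<'E'
import numpy as np, cv2
from station import bot
def save(p,n,scale=1): cv2.imwrite(n,cv2.resize(p["img"][:,:,::-1],None,fx=scale,fy=scale))
def pts(p,mask=None):
    d=p["depth"]; m=(d>0) if mask is None else (mask&(d>0))
    v,u=np.nonzero(m); K=np.array([[p["fx"],0,p["cx"]],[0,p["fy"],p["cy"]],[0,0,1]])
    n=cv2.undistortPoints(np.stack([u,v],1).astype(np.float32)[:,None],K,np.array(p["dist_coeffs"]))[:,0]
    z=d[v,u]; c=np.stack([n[:,0]*z,-n[:,1]*z,-z,np.ones_like(z)],1)
    return (c@np.linalg.inv(p["camera_from_world"]).T)[:,:3],u,v
E
python3 - <<'E'
from h import *
o=bot.get_obs();print(o["eef_pos"],o["tool_rot"],o["t"])
t=bot.read_camera("top"); s=bot.read_camera("side")
cv2.imwrite("pics/a.png",cv2.resize(np.hstack([t["img"],s["img"]])[:,:,::-1],(800,300)))
save(t,"pics/top0.png",1.5)
for q in ["crate_1","mat","lane","canister","bushing","driver","crate_1_edge"]:
  for p,n in((t,"t"),(s,"s")):
    for r in bot.landmark_of(p,q): print(n,q,np.round(r["xyz"],3),round(r["confidence"],2))
for p,n in((t,"t"),(s,"s")):
  for r in bot.masks_of(p,"crate_1"):
    X,u,v=pts(p,r["mask"]); top=X[X[:,2]>.07]
    print(n,r["confidence"],u.mean(),v.mean(),len(X),np.percentile(X,[2,98],axis=0).round(3).tolist(), cv2.minAreaRect((top[:,:2]*1000).astype(np.float32)) if len(top)>5 else None)
E
```

```text
[0.19405255 0.64588799 0.23831587] [-5.29478667e-05  1.45396495e-01  9.89373028e-01 -9.31384284e-04] 0.0
t crate_1 [0.736 0.049 0.002] 0.95
t crate_1 [ 0.616  0.427 -0.001] 0.95
t crate_1 [ 0.573 -0.163 -0.   ] 0.87
t crate_1 [0.546 0.069 0.002] 0.84
t crate_1 [0.39  0.335 0.003] 0.74
s crate_1 [ 0.731  0.052 -0.003] 0.82
s crate_1 [ 0.618  0.428 -0.001] 0.78
s crate_1 [ 0.578 -0.159 -0.002] 0.75
s crate_1 [ 0.541  0.065 -0.001] 0.75
s crate_1 [0.396 0.343 0.003] 0.7
t mat [ 0.514 -0.06  -0.005] 0.65
s mat [ 0.515 -0.057 -0.001] 0.6
t canister [0.534 0.256 0.003] 0.74
s canister [ 0.535  0.254 -0.002] 0.85
t bushing [ 0.523 -0.39   0.003] 0.75
s bushing [ 0.527 -0.383 -0.001] 0.8
t driver [ 0.652 -0.361 -0.   ] 0.58
s driver [ 0.542  0.062 -0.003] 0.65
s driver [ 0.652 -0.364  0.002] 0.6
t crate_1_edge [ 0.538 -0.168  0.002] 0.92
s crate_1_edge [ 0.535 -0.162  0.001] 0.57
t 0.97 124.69476971116315 174.49492583918814 1281 [[0.553, 0.362, 0.024], [0.671, 0.484, 0.088]] ((615.7970581054688, 426.6272888183594), (120.92839050292969, 85.56661987304688), 46.87430191040039)
t 0.82 248.257836
[... 1150 characters left out ...]
756729126)
s 0.85 253.09362139917695 213.53446502057614 1944 [[0.496, 0.01, 0.006], [0.585, 0.132, 0.083]] ((544.7205200195312, 66.9676742553711), (84.61334228515625, 123.02952575683594), 10.220693588256836)
s 0.61 144.94911504424778 320.32300884955754 3164 [[0.55, 0.374, 0.009], [0.67, 0.496, 0.083]] ((616.106201171875, 429.82940673828125), (123.54593658447266, 85.8748550415039), 47.24068832397461)
s 0.56 195.67280606717227 186.2204767063922 1846 [[0.665, 0.003, 0.004], [0.784, 0.123, 0.083]] ((734.07373046875, 55.226043701171875), (120.67459106445312, 89.21626281738281), 48.151214599609375)
s 0.56 204.18421052631578 194.89271255060729 494 [[0.61, -0.204, -0.003], [0.805, 0.26, 0.004]] None
```

View pics/a.png

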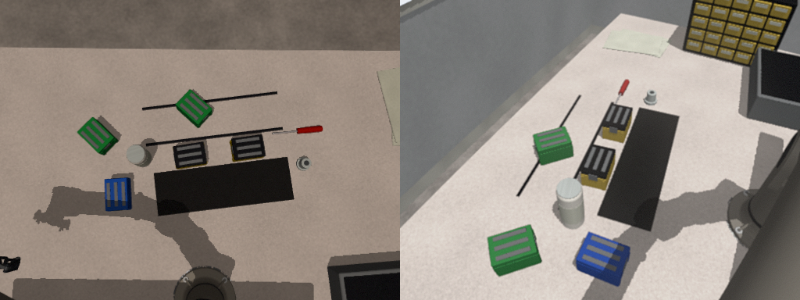

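View pics/top0.png

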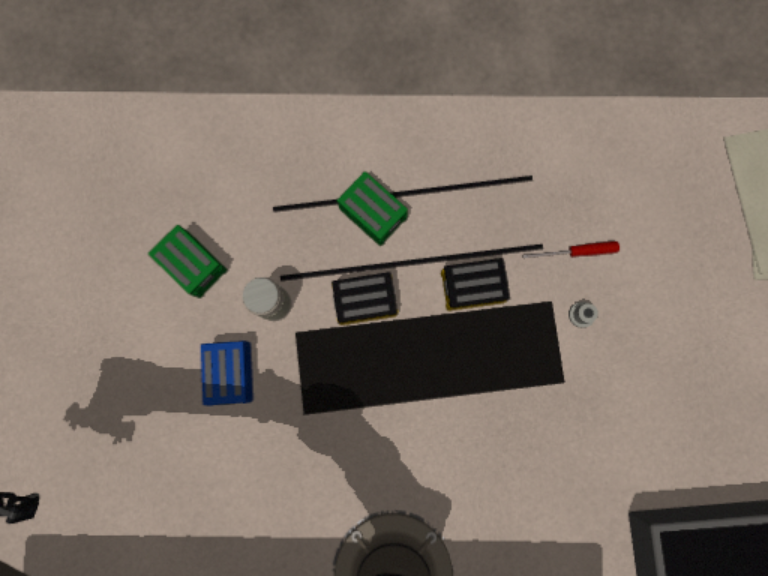

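The two yellow crates with black lids are at (365,297), the left one, and (476,283), the right one, in the top view. Both stand against the mat edge and fit the description. The green crates at (372,208) and (187,260) and the blue one at (226,372) are look-alikes. One green crate stands in the lane and must be avoided. Next I'll fit the mat edge, the lane and the green crate.

```bash
python3 - <<'E'
from h import *
import station
print("tips",bot.tips_ahead)
for cam in("top","side"):
    p=bot.read_camera(cam); X,u,v=pts(p); g=p["img"][v,u].max(1)
    dark=(g<50)&(X[:,2]<.03)&(X[:,2]>-.02)&(X[:,0]>.3)&(X[:,0]<.85)&(abs(X[:,1])<.5)
    D=X[dark]; 
    # rotated coords guess
    a=np.radians(8.5)
    for it in range(3):
        ex=np.array([np.cos(a),np.sin(a)]); ey=np.array([-ex[1],ex[0]])
        x=(D[:,:2]-[.514,-.058])@ex; y=(D[:,:2]-[.514,-.058])@ey
        m=(x>.235)&(x<.31)&(abs(y)<.29); 
        k=np.polyfit(y[m],x[m],1); a-=np.arctan(k[0])
    n=(x>.10)&(x<.16)&(abs(y)<.29); kn=np.polyfit(y[n],x[n],1)
    print(cam,np.degrees(a),"far",k,y[m].min(),y[m].max(),m.sum(),"near",kn,y[n].min(),y[n].max())
    mm=(x<.03)&(x>-.2)&(abs(y)<.29)
    print(" mat",np.percentile(x[mm],[1,99]),np.percentile(y[mm],[1,99]),D[mm][:,2].mean())
    for r in bot.masks_of(p,"crate_1"):
        Y,_,_=pts(p,r["mask"]); T=Y[(Y[:,2]>.07)]
        if len(T)<100: continue
        R=cv2.minAreaRect((T[:,:2]*1000).astype(np.float32)); c=np.array(R[0])/1000-[.514,-.058]
        tx=(T[:,:2]-[.514,-.058])@ex;ty=(T[:,:2]-[.514,-.058])@ey
        print("  crate mat xy",(c@ex).round(4),(c@ey).round(4),"yawrel",round(R[2]-np.degrees(a),1),"xr",np.percentile(tx,[1,99]).round(3),"yr",np.percentile(ty,[1,99]).round(3))
E
```

```text
tips 0.008
top 7.635507806095957 far [-7.35653452e-09  2.67445526e-01] -0.26692652811213163 0.2894755791815728 372 near [0.00042784 0.1167314 ] -0.2686121932802715 0.28940949930050663
 mat [-0.16785218 -0.00332869] [-0.26233643  0.2648105 ] 0.006636241833379913
  crate mat xy 0.048 -0.1081 yawrel 1.4 xr [0.006 0.09 ] yr [-0.167 -0.049]
  crate mat xy 0.0465 0.1178 yawrel 2.1 xr [0.004 0.088] yr [0.058 0.177]
  crate mat xy 0.2303 0.0792 yawrel 40.0 xr [0.166 0.292] yr [0.018 0.141]
  crate mat xy -0.0678 0.4094 yawrel -3.2 xr [-0.128 -0.009] yr [0.366 0.451]
  crate mat xy 0.1658 0.4675 yawrel 39.4 xr [0.103 0.229] yr [0.405 0.529]
side 7.630893454595846 far [6.67422360e-10 2.67029594e-01] -0.1737373988963812 0.2874857241761505 99 near [-0.00388416  0.11693526] -0.15484156091668824 0.16082571217978756
 mat [-0.16552095 -0.00651015] [-0.17083559  0.26706799] 0.004940967549117981
  crate mat xy 0.0472 0.1199 yawrel 2.4 xr [0.004 0.088] yr [0.062 0.18 ]
  crate mat xy 0.2311 0.0825 yawrel 40.4 xr [0.167 0.292] yr [0.025 0.146]
  crate mat xy 0.0496 -0.1062 yawrel 1.3 xr [0.007 0.089] yr [-0.164 -0.046]
  crate mat xy 0.1662 0.4701 yawrel 39.8 xr [0.102 0.228] yr [0.411 0.532]
  crate mat xy -0.0681 0.4108 yawrel -2.8 xr [-0.129 -0.009] yr [0.369 0.454]
```

```bash
cat >> h.py <<'E'
from scipy.spatial.transform import Rotation as Rn
A=np.radians(7.63); EX=np.array([np.cos(A),np.sin(A),0]); EY=np.array([-np.sin(A),np.cos(A),0]); O=np.array([.514,-.058,0])
def W(x,y,z): return O+x*EX+y*EY+np.array([0,0,z])
def M(w): w=np.asarray(w)-O; return np.stack([w@EX,w@EY,w[...,2]],-1)
def go(x,y,z,yaw=0):
    o=bot.get_obs(); R=Rn.from_quat(np.roll(o["tool_rot"],-1)).as_matrix()
    ty=R[:,1]; cur=np.degrees(np.arctan2(-ty[0],ty[1]))-np.degrees(A)
    print("t",round(o["t"],2),"at",M(o["eef_pos"]).round(4),"yaw",round(cur,1),"-> mm",(R.T@(W(x,y,z)-o["eef_pos"])*1000).round(1),"spin",round(cur-yaw,1),"F",np.round(o["contact_force"],1),"w",round(o["gripper_width"],2))
E
python3 -c "
from h import *
go(.115,.119,.28,2);go(.115,.119,.07,2)"
```

```text
t 1.1 at [-0.2235  0.7407  0.2393] yaw -24.3 -> mm [-564.7 -426.9  -40.7] spin -26.3 F [-0.5 -0.3  0.2] w 1.0
t 1.1 at [-0.2235  0.7407  0.2393] yaw -24.3 -> mm [-564.7 -426.9  169.3] spin -26.3 F [-0.5 -0.3  0.2] w 1.0
```

Request:
send_rows(deltas="0 0 -0.04 -8; 0 0 -0.04 -16; 0 0 -0.04 -24; 0 0 -0.04 -26; 0 0 -0.04 -26", claw=0.5)

```text
t: 1.6
eef_pos: [0.1943, 0.6464, 0.2794]
tool_rot: [-0.0, -0.081, 0.997, 0.0]
contact_force: [0.2, 0.6, -0.6]
gripper_width: 0.498
grasp_force: 0.0
```

```bash
python3 -c "
from h import *
go(.115,.119,.28,2)"
```

```text
t 1.6 at [-0.2234  0.7406  0.2794] yaw 1.6 -> mm [-320.4 -631.1   -0.8] spin -0.4 F [ 0.2  0.6 -0.6] w 0.5
```

Request:
send_rows(deltas="-0.02 -0.044 0 0; -0.04 -0.088 0 0; -0.06 -0.132 0 0; -0.085 -0.175 0 0; -0.11 -0.215 0 0")

```text
t: 2.1
eef_pos: [0.3384, 0.4501, 0.2796]
tool_rot: [0.0, -0.08, 0.997, 0.0]
contact_force: [0.9, -0.5, -1.0]
gripper_width: 0.501
grasp_force: 0.0
```

Request:
send_rows(deltas="-0.022 -0.044 0 0; -0.044 -0.088 0 0; -0.066 -0.132 0 0; -0.088 -0.176 0 0; -0.11 -0.22 0 0")

```text
t: 2.6
eef_pos: [0.4823, 0.2509, 0.2796]
tool_rot: [0.0, -0.08, 0.997, 0.0]
contact_force: [1.1, 0.7, -0.0]
gripper_width: 0.499
grasp_force: 0.0
```

Request:
send_rows(deltas="-0.022 -0.044 0 0; -0.044 -0.088 0 0; -0.066 -0.132 0 0; -0.088 -0.176 0 0; -0.1 -0.196 0 0")

```text
t: 3.1
eef_pos: [0.6137, 0.0697, 0.2795]
tool_rot: [0.001, -0.077, 0.997, -0.001]
contact_force: [-0.2, -1.0, 1.0]
gripper_width: 0.497
grasp_force: 0.0
```

```bash
python3 -c "
from h import *
go(.115,.119,.07,2)"
```

```text
t 3.1 at [0.1158 0.1134 0.2795] yaw 1.2 -> mm [  0.8   6.2 209.5] spin -0.8 F [-0.2 -1.   1. ] w 0.5
```

Request:
send_rows(deltas="0 0.006 0.05 0; 0 0.006 0.1 0; 0 0.006 0.15 0; 0 0.006 0.19 -1; 0 0.006 0.21 -1")

```text
t: 3.6
eef_pos: [0.6083, 0.081, 0.0653]
tool_rot: [-0.003, -0.089, 0.996, -0.0]
contact_force: [0.7, -0.3, 1.0]
gripper_width: 0.497
grasp_force: 0.0
```

```bash
python3 - <<'E'
from h import *
go(.1,.119,.07,2)
s=bot.read_camera("side"); t=bot.read_camera("top")
cv2.imwrite("pics/b.png",np.hstack([cv2.resize(s["img"][80:300,120:360,::-1],(400,366)),cv2.resize(t["img"][100:260,170:345,::-1],(400,366))]))
E
```

```text
t 3.6 at [0.1119 0.1253 0.0653] yaw 2.6 -> mm [12.2 -5.7 -4.6] spin 0.6 F [ 0.7 -0.3  1. ] w 0.5
```

View pics/b.png

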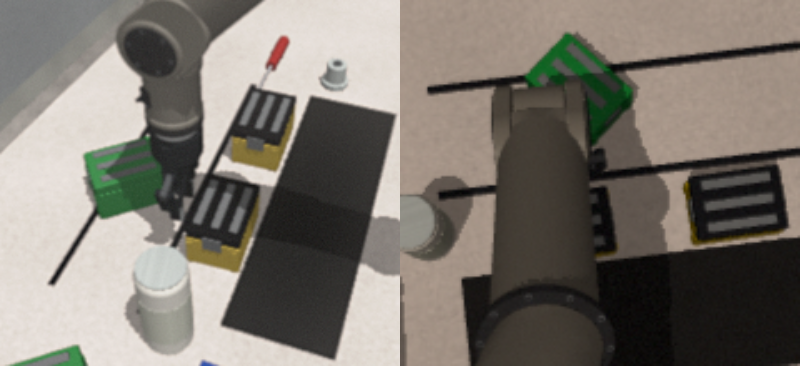

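Request:
send_rows(deltas="0.005 -0.005 0 0; 0.01 -0.005 0 0; 0.015 -0.005 0 0; 0.021 -0.005 -0.006 0; 0.027 -0.005 -0.012 0")

```text
t: 4.2
eef_pos: [0.5857, 0.0716, 0.0828]
tool_rot: [0.001, -0.09, 0.996, 0.0]
contact_force: [1.3, -0.4, -0.4]
gripper_width: 0.498
grasp_force: 1.1
```

Request:
send_rows(deltas="0.007 0 -0.005 0; 0.014 0 -0.01 0; 0.022 0 -0.014 0; 0.03 0 -0.018 0; 0.03 0 -0.018 0")

```text
t: 4.7
eef_pos: [0.5571, 0.0664, 0.1018]
tool_rot: [0.003, -0.089, 0.996, 0.0]
contact_force: [4.6, 0.5, 7.2]
gripper_width: 0.5
grasp_force: 3.9
```

```bash
python3 - <<'E'
from h import *
go(.1,.119,.07,2)
s=bot.read_camera("side")
cv2.imwrite("pics/c.png",cv2.resize(s["img"][120:280,140:340,::-1],(800,600)))
E
```

```text
t 4.7 at [0.0592 0.1176 0.1018] yaw 2.6 -> mm [-40.6  -0.5  32. ] spin 0.6 F [4.6 0.5 7.2] w 0.5
```

View pics/c.png

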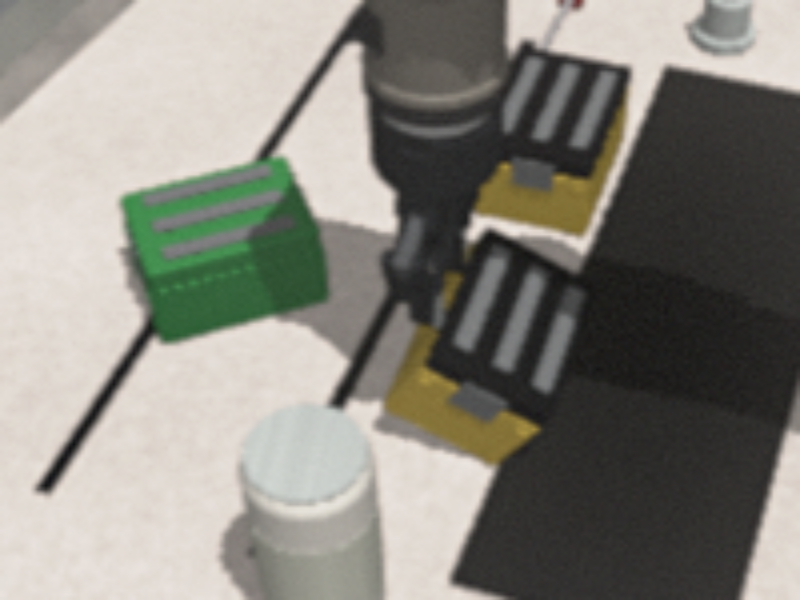

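The crate is tipping as planned, with the fingertips on its far wall near the top. I'll continue the arc.

Request:
send_rows(deltas="0.008 0 -0.003 0; 0.016 0 -0.005 0; 0.024 0 -0.006 0; 0.032 0 -0.007 0; 0.038 0 -0.008 0")

```text
t: 5.25
eef_pos: [0.5223, 0.0596, 0.1114]
tool_rot: [0.005, -0.089, 0.996, 0.001]
contact_force: [5.0, -1.8, 22.8]
gripper_width: 0.502
grasp_force: 9.5
```

Request:
send_rows(deltas="0.005 0 0 0; 0.01 0 0 0; 0.015 0 0 0; 0.02 0 0 0; 0.02 0 0 0")

```text
t: 5.75
eef_pos: [0.5013, 0.0563, 0.1119]
tool_rot: [0.004, -0.089, 0.996, 0.001]
contact_force: [-1.9, -1.4, 36.8]
gripper_width: 0.5
grasp_force: 15.0
```

```bash
python3 - <<'E'
from h import *
go(.12,.119,.15,2)
s=bot.read_camera("side"); t=bot.read_camera("top")
cv2.imwrite("pics/d.png",cv2.resize(s["img"][120:280,140:340,::-1],(640,512)))
E
```

```text
t 5.75 at [0.0026 0.115  0.1119] yaw 2.6 -> mm [-117.7   -1.3  -37.3] spin 0.6 F [-1.9 -1.4 36.8] w 0.5
```

View pics/d.png

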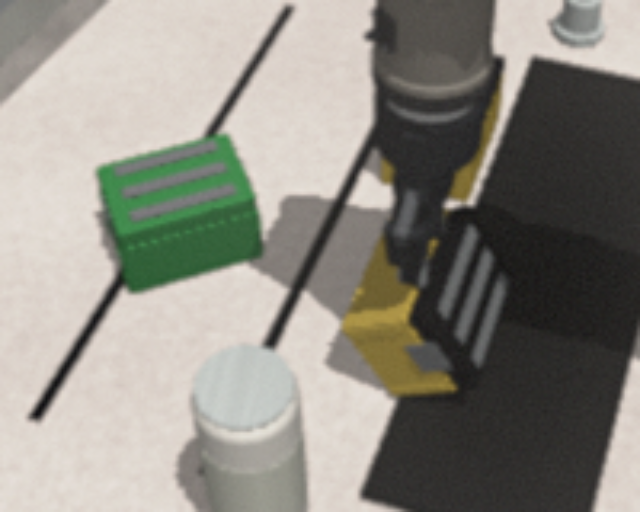

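Request:
send_rows(deltas="0.002 0 -0.004 0; 0.007 0 -0.007 0; 0.013 0 -0.008 0; 0.019 0 -0.008 0; 0.025 0 -0.008 0")

```text
t: 6.35
eef_pos: [0.4725, 0.0511, 0.1148]
tool_rot: [-0.001, -0.09, 0.996, -0.0]
contact_force: [-0.2, 0.2, -0.4]
gripper_width: 0.499
grasp_force: 0.0
```

```bash
python3 - <<'E'
from h import *
go(.12,.119,.15,2)
s=bot.read_camera("side"); t=bot.read_camera("top")
for r in bot.masks_of(s,"crate_1"):
  X=M(pts(s,r["mask"])[0]); print(r["confidence"],np.percentile(X,[2,50,98],axis=0).round(3).tolist())
for r in bot.landmark_of(s,"crate_1_edge"): print(M(r["xyz"]).round(3),r["confidence"])
E
```

```text
t 6.35 at [-0.0267  0.1137  0.1148] yaw 2.7 -> mm [-146.7   -1.5  -35.5] spin 0.7 F [-0.2  0.2 -0.4] w 0.5
0.94 [[0.163, 0.019, -0.0], [0.221, 0.097, 0.077], [0.291, 0.149, 0.083]]
0.84 [[0.099, 0.413, 0.005], [0.158, 0.479, 0.079], [0.223, 0.536, 0.083]]
0.82 [[-0.129, 0.372, 0.007], [-0.072, 0.425, 0.08], [-0.011, 0.455, 0.084]]
0.72 [[-0.167, -0.253, 0.002], [-0.104, 0.058, 0.005], [-0.012, 0.267, 0.008]]
0.67 [[0.046, -0.104, 0.003], [0.075, -0.048, 0.055], [0.09, -0.044, 0.083]]
0.64 [[-0.076, 0.066, 0.011], [-0.044, 0.161, 0.088], [0.002, 0.179, 0.092]]
```

The left crate fell cleanly onto its side: in mat coordinates x runs -0.076 to 0.002, and its top is at 0.09. Next is the right crate.

Request:
send_rows(deltas="0 0 -0.05 0; 0 -0.01 -0.1 0; -0.03 -0.05 -0.1 0.7; -0.06 -0.09 -0.1 1.4; -0.09 -0.125 -0.1 1.4")

```text
t: 7.05
eef_pos: [0.5865, -0.0572, 0.2163]
tool_rot: [0.001, -0.077, 0.997, -0.0]
contact_force: [0.7, 0.3, -0.5]
gripper_width: 0.499
grasp_force: 0.0
```

Request:
send_rows(deltas="-0.03 -0.04 0 0; -0.06 -0.08 0 0; -0.062 -0.1 0 0; -0.062 -0.1 0 0; -0.062 -0.1 0 0")

```text
t: 7.55
eef_pos: [0.6613, -0.1448, 0.2146]
tool_rot: [-0.001, -0.077, 0.997, 0.0]
contact_force: [0.1, 0.1, 0.7]
gripper_width: 0.5
grasp_force: 0.0
```

```bash
python3 - <<'E'
from h import *
go(.113,-.107,.067,1.3)
t=bot.read_camera("top")
for r in bot.masks_of(t,"crate_1"):
  X=M(pts(t,r["mask"])[0]); print(r["confidence"],np.percentile(X,[2,50,98],axis=0).round(3).tolist())
E
```

```text
t 7.55 at [ 0.1344 -0.1056  0.2146] yaw 1.2 -> mm [ 21.3  -1.1 147.6] spin -0.1 F [0.1 0.1 0.7] w 0.5
0.94 [[-0.076, 0.055, 0.066], [-0.038, 0.115, 0.091], [0.002, 0.173, 0.097]]
0.91 [[0.101, 0.404, 0.018], [0.159, 0.46, 0.082], [0.222, 0.522, 0.088]]
0.88 [[0.164, 0.018, 0.021], [0.224, 0.079, 0.082], [0.286, 0.139, 0.088]]
0.86 [[-0.127, 0.365, 0.007], [-0.069, 0.403, 0.082], [-0.01, 0.451, 0.087]]
0.7 [[0.024, -0.067, 0.002], [0.065, -0.05, 0.079], [0.088, -0.046, 0.088]]
```

Request:
send_rows(deltas="0.01 0 0.05 0; 0.02 -0.001 0.1 0; 0.021 -0.001 0.14 0; 0.021 -0.001 0.147 0; 0.021 -0.001 0.147 0")

```text
t: 8.15
eef_pos: [0.6405, -0.1476, 0.0679]
tool_rot: [-0.001, -0.078, 0.997, 0.0]
contact_force: [0.2, 0.3, 0.6]
gripper_width: 0.5
grasp_force: 0.0
```

Request:
send_rows(deltas="0.005 0 0 0; 0.01 0 0 0; 0.015 0 0 0; 0.021 0 -0.007 0; 0.027 0 -0.014 0")

```text
t: 8.65
eef_pos: [0.6144, -0.1533, 0.0837]
tool_rot: [0.001, -0.077, 0.997, -0.0]
contact_force: [1.0, 0.4, -0.8]
gripper_width: 0.5
grasp_force: 0.7
```

```bash
python3 - <<'E'
from h import *
go(.055,-.107,.103,1.3)
E
```

```text
t 8.65 at [ 0.0868 -0.1078  0.0837] yaw 1.3 -> mm [ 31.8   1.5 -19.4] spin -0.0 F [ 1.   0.4 -0.8] w 0.5
```

Request:
send_rows(deltas="0.007 0 -0.006 0; 0.014 0 -0.011 0; 0.022 0 -0.016 0; 0.03 0 -0.021 0; 0.038 0 -0.025 0")

```text
t: 9.15
eef_pos: [0.5752, -0.1593, 0.1073]
tool_rot: [-0.001, -0.077, 0.997, 0.0]
contact_force: [0.9, -0.2, 0.5]
gripper_width: 0.502
grasp_force: 0.3
```

Request:
send_rows(deltas="0.008 0 -0.004 0; 0.016 0 -0.007 0; 0.024 0 -0.009 0; 0.032 0 -0.011 0; 0.038 0 -0.012 0")

```text
t: 9.65
eef_pos: [0.5381, -0.1651, 0.1193]
tool_rot: [-0.0, -0.077, 0.997, 0.0]
contact_force: [0.4, 0.5, 0.0]
gripper_width: 0.499
grasp_force: 0.1
```

Request:
send_rows(deltas="0.006 0 -0.001 0; 0.012 0 -0.002 0; 0.018 0 -0.002 0; 0.024 0 -0.002 0; 0.03 0 -0.002 0")

```text
t: 10.15
eef_pos: [0.5089, -0.1696, 0.1212]
tool_rot: [-0.0, -0.077, 0.997, 0.0]
contact_force: [1.1, -0.2, 0.3]
gripper_width: 0.504
grasp_force: 0.0
```

```bash
python3 - <<'E'
from h import *
go(.115,-.107,.25,1.3)
E
```

```text
t 10.15 at [-0.0199 -0.11    0.1212] yaw 1.2 -> mm [-134.9    0.  -128.8] spin -0.1 F [ 1.1 -0.2  0.3] w 0.5
```

Request:
send_rows(deltas="0 0 -0.045 0; 0 0 -0.09 0; 0 0 -0.13 0; 0 -0.04 -0.16 0; 0 -0.08 -0.18 0")

```text
t: 10.65
eef_pos: [0.5227, -0.2487, 0.3043]
tool_rot: [0.002, -0.079, 0.997, -0.0]
contact_force: [1.3, -0.4, -0.3]
gripper_width: 0.499
grasp_force: 0.0
```

```bash
python3 - <<'E'
from h import *
go(.115,-.107,.25,1.3)
s=bot.read_camera("side"); t=bot.read_camera("top")
for n,p in(("t",t),("s",s)):
  for r in bot.masks_of(p,"crate_1"):
    X=M(pts(p,r["mask"])[0]); T=X[X[:,2]>.075]
    if len(T)>80: print(n,r["confidence"],np.percentile(X,[2,50,98],axis=0).round(3).tolist(),cv2.minAreaRect((T[:,:2]*1000).astype(np.float32)))
  for r in bot.landmark_of(p,"stamp"): print(n,"stamp",M(r["xyz"]).round(3),r["confidence"])
cv2.imwrite("pics/e.png",np.hstack([cv2.resize(s["img"][100:300,120:340,::-1],(400,364)),cv2.resize(t["img"][100:260,170:345,::-1],(400,364))]))
E
```

```text
t 10.65 at [-0.0167 -0.1902  0.3043] yaw 1.4 -> mm [-133.5   79.9   54.7] spin 0.1 F [ 1.3 -0.4 -0.3] w 0.5
t 0.89 [[0.163, 0.019, 0.004], [0.224, 0.081, 0.081], [0.289, 0.143, 0.088]] ((230.38241577148438, 79.03644561767578), (121.98432159423828, 85.49807739257812), 40.296226501464844)
t 0.88 [[-0.076, 0.057, 0.08], [-0.037, 0.115, 0.091], [0.002, 0.174, 0.097]] ((-36.64391326904297, 115.09442138671875), (81.61902618408203, 123.75041961669922), 1.219693660736084)
t 0.87 [[0.099, 0.403, 0.002], [0.16, 0.459, 0.081], [0.228, 0.525, 0.088]] ((166.27191162109375, 467.5706481933594), (121.92317199707031, 86.08158874511719), 39.40372848510742)
t 0.8 [[-0.127, 0.365, 0.009], [-0.069, 0.401, 0.082], [-0.011, 0.45, 0.088]] ((-68.75889587402344, 409.1516418457031), (86.18402862548828, 121.77786254882812), 87.69939422607422)
t 0.6 [[-0.074, -0.169, 0.015], [-0.035, -0.106, 0.091], [0.004, -0.048, 0.097]] ((-34.99350357055664, -109.63847351074219), (81.49871063232422, 124.04650115966797), 0.13785426318645477)
t stamp [ 0.095 -0.318  0.005] 0.16
s 0.94 [[-0.076, 0.058, 0.005], [-0.039, 0.146, 0.
[... 189 characters left out ...]
289, 0.149, 0.083]] ((231.75624084472656, 81.7761459350586), (120.2519760131836, 87.41590118408203), 40.7640266418457)
s 0.8 [[0.098, 0.412, 0.006], [0.157, 0.48, 0.079], [0.222, 0.536, 0.083]] ((166.41732788085938, 470.0401306152344), (119.88212585449219, 87.98551940917969), 38.99870681762695)
s 0.71 [[-0.074, -0.166, 0.007], [-0.035, -0.069, 0.088], [0.006, -0.046, 0.093]] ((-33.83216857910156, -106.85848999023438), (81.70164489746094, 125.16698455810547), 0.39697322249412537)
s 0.57 [[-0.128, 0.372, 0.011], [-0.071, 0.425, 0.08], [-0.011, 0.455, 0.084]] ((-67.96902465820312, 411.18670654296875), (85.9682846069336, 121.21638488769531), 87.21170806884766)
s stamp [ 0.002 -0.112  0.049] 0.72
```

View pics/e.png

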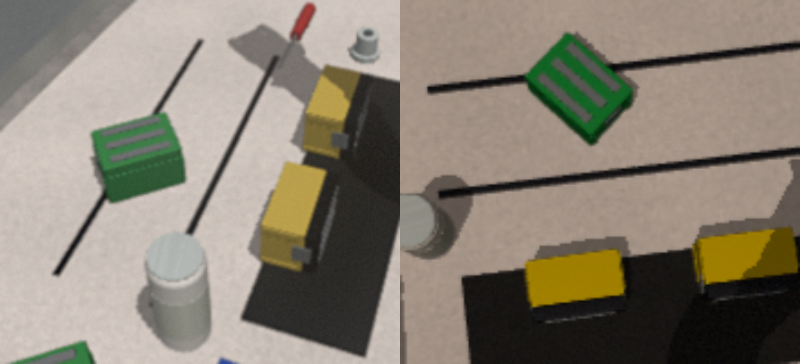

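Both crates lie on their sides. The network puts the stamp on the right crate (0.72). I'll confirm with the wrist camera, so first I'll check how it is mounted.

```bash
python3 - <<'E'
from h import *
for c in("wrist","side"):
  p=bot.read_camera(c); C=np.linalg.inv(p["camera_from_world"])
  print(c,M(C[:3,3]).round(3),"fwd M",(-C[:3,2]@EX).round(2),(-C[:3,2]@EY).round(2),(-C[2,2]).round(2),p["fx"])
p=bot.read_camera("side")
for r in bot.landmark_of(p,"stamp"): print(M(r["xyz"]).round(3),r["confidence"])
for r in bot.masks_of(p,"stamp"): print(r["confidence"],M(pts(p,r["mask"])[0]).mean(0).round(3))
go(.17,-.04,.35,0)
E
```

```text
wrist [-0.095 -0.191  0.437] fwd M 0.31 0.01 -0.95 310.85184625379446
side [-0.16   0.707  0.823] fwd M 0.23 -0.63 -0.75 382.6612506225091
[ 0.005 -0.112  0.052] 0.81
0.93 [-0.036 -0.085  0.07 ]
0.68 [-0.106  0.07   0.005]
0.56 [-0.036 -0.315  0.03 ]
t 11.2 at [-0.0175 -0.189   0.3008] yaw 1.3 -> mm [-190.9  144.7  -49.3] spin 1.3 F [-0.9 -0.4  0.3] w 0.5
```

The side camera is at x = -0.16, behind the undersides, so that report can't come from seeing the stamp. I'll turn the wrist camera round to look back at them.

```bash
python3 -c "
from h import *
print(np.round(bot.get_obs()['q'],2)); go(.2,-.04,.3,0)"
```

```text
[ 0.    0.27  0.41  1.74 -0.12  1.15  2.18]
t 11.2 at [-0.0175 -0.189   0.3008] yaw 1.3 -> mm [-220.9  144.     0.7] spin 1.3 F [-0.9 -0.4  0.3] w 0.5
```

Request:
send_rows(deltas="-0.03 0.036 0 -8.5; -0.06 0.072 0 -17; -0.09 0.108 0 -25.5; -0.12 0.144 0 -34; -0.155 0.18 0 -42.5")

```text
t: 11.7
eef_pos: [0.6474, -0.0451, 0.3013]
tool_rot: [-0.0, -0.436, 0.9, 0.0]
contact_force: [1.3, -1.1, -0.1]
gripper_width: 0.496
grasp_force: 0.0
```

Request:
send_rows(deltas="0 0 0 -8.5; 0 0 0 -17; 0 0 0 -25.5; 0 0 0 -34; 0 0 0 -42.5")

```text
t: 12.2
eef_pos: [0.6458, -0.0453, 0.296]
tool_rot: [-0.006, -0.692, 0.722, 0.003]
contact_force: [-0.4, 0.1, -2.3]
gripper_width: 0.5
grasp_force: 0.0
```

Request:
send_rows(deltas="0 0 0 -8.5; 0 0 0 -17; 0 0 0 -25.5; 0 0 0 -34; 0 0 0 -42.5")

```text
t: 12.7
eef_pos: [0.6452, -0.0368, 0.2888]
tool_rot: [0.016, 0.849, -0.528, -0.005]
contact_force: [-32.6, 81.2, 94.9]
gripper_width: 0.497
grasp_force: 0.0
```

Request:
send_rows(deltas="0 0 0 -8.5; 0 0 0 -17; 0 0 0 -25.5; 0 0 0 -34; 0 0 0 -42.5")

```text
t: 13.2
eef_pos: [0.6135, 0.0535, 0.2191]
tool_rot: [0.057, 0.918, -0.389, 0.049]
contact_force: [-0.1, 0.1, -0.3]
gripper_width: 0.501
grasp_force: 0.0
```

```bash
python3 - <<'E'
from h import *
go(.14,0,.3,180); print(np.round(bot.get_obs()['q'],2))
p=bot.read_camera("wrist")
save(p,"pics/f.png",1.5)
for r in bot.landmark_of(p,"stamp"): print(M(r["xyz"]).round(3),r["confidence"])
E
```

```text
t 13.2 at [0.1134 0.0973 0.2191] yaw 126.2 -> mm [103.8  41.4 -64.9] spin -53.8 F [-0.1  0.1 -0.3] w 0.5
[ 0.62  0.83 -1.41  1.69  0.96  1.46  2.96]
[ 0.009 -0.108  0.044] 0.6
```

View pics/f.png

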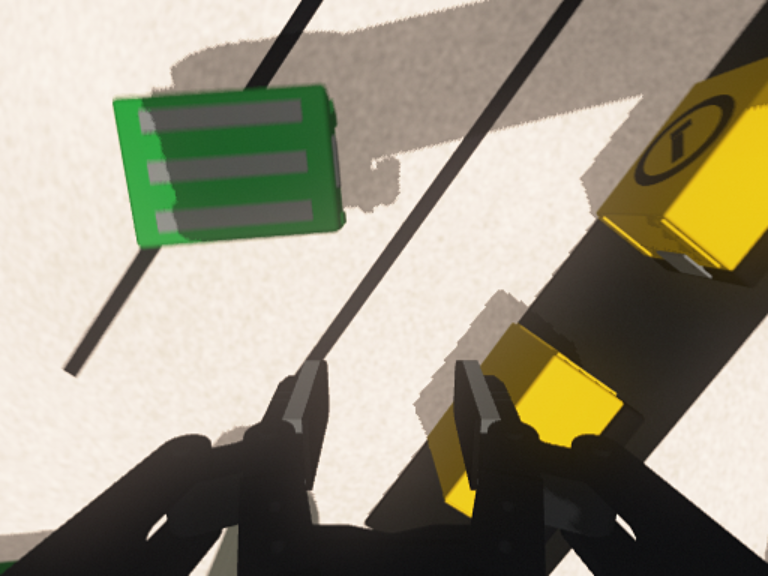

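The stamp, a black ring with a tick, shows clearly at (685,140) on the right crate's underside, and the left crate's underside looks plain. The spin ran joint 7 to its limit, so I'll unwind it gently before positioning.

Request:
send_rows(deltas="0 0 0 4; 0 0 0 10; 0 0 0 17; 0 0 0 24; 0 0 0 32")

```text
t: 13.8
eef_pos: [0.6146, 0.0517, 0.2203]
tool_rot: [0.041, 0.772, -0.631, 0.062]
contact_force: [-0.2, 0.8, -0.2]
gripper_width: 0.501
grasp_force: 0.0
```

```bash
python3 -c "
from h import *
print(np.round(bot.get_obs()['q'],2),bot.get_obs()['tool_rot']); go(-.03,-.107,.3,0)"
```

```text
[ 0.59  0.77 -1.32  1.69  0.89  1.39  2.44] [ 0.04102543  0.77216158 -0.63101498  0.062478  ]
t 13.8 at [0.1142 0.0954 0.2203] yaw 93.9 -> mm [202.1 156.5 -52.7] spin 93.9 F [-0.2  0.8 -0.2] w 0.5
```

Request:
send_rows(deltas="0 0 -0.015 8; 0 0 -0.03 16; 0 0 -0.045 24.5; 0 0 -0.06 33; 0 0 -0.06 41")

```text
t: 14.3
eef_pos: [0.6125, 0.0617, 0.2822]
tool_rot: [-0.015, -0.502, 0.861, -0.073]
contact_force: [0.0, 0.3, 0.5]
gripper_width: 0.503
grasp_force: 0.0
```

Request:
send_rows(deltas="0 0 0 8.5; 0 0 0 17; 0 0 0 25.5; 0 0 0 34; 0 0 0 42")

```text
t: 14.8
eef_pos: [0.6118, 0.0605, 0.28]
tool_rot: [0.011, -0.16, 0.984, -0.074]
contact_force: [0.6, -0.3, 0.2]
gripper_width: 0.498
grasp_force: 0.0
```

```bash
python3 -c "
from h import *
o=bot.get_obs();print(np.round(o['q'],2),Rn.from_quat(np.roll(o['tool_rot'],-1)).as_matrix()[:,2]); go(-.11,-.107,.2,0)"
```

```text
[ 0.48  0.55 -1.08  1.63  0.65  1.33  1.16] [ 0.04544299 -0.14203183 -0.98881843]
t 14.8 at [0.1127 0.1045 0.28  ] yaw 10.9 -> mm [ 258.3 -152.   104.3] spin 10.9 F [ 0.6 -0.3  0.2] w 0.5
```

Request:
send_rows(deltas="0.04 -0.024 0 3; 0.08 -0.048 0 6; 0.12 -0.072 0 9; 0.16 -0.096 0 11; 0.2 -0.12 0 11")

```text
t: 15.3
eef_pos: [0.4598, -0.1176, 0.2986]
tool_rot: [0.018, -0.068, 0.995, -0.073]
contact_force: [-0.4, -1.0, 0.4]
gripper_width: 0.502
grasp_force: 0.0
```

```bash
python3 -c "
from h import *
o=bot.get_obs();print(np.round(o['q'],2)); go(-.11,-.107,.2,0);go(-.11,-.107,.04,0)"
```

```text
[ 1.13  0.2  -1.21  1.94  0.38  1.12  1.47]
t 15.3 at [-0.0616 -0.0519  0.2986] yaw 0.1 -> mm [ 51.2 -39.9 104.3] spin 0.1 F [-0.4 -1.   0.4] w 0.5
t 15.3 at [-0.0616 -0.0519  0.2986] yaw 0.1 -> mm [ 55.3 -16.3 262.5] spin 0.1 F [-0.4 -1.   0.4] w 0.5
```

Request:
send_rows(deltas="0.02 -0.015 0.02 0; 0.04 -0.03 0.05 0; 0.051 -0.04 0.08 0; 0.051 -0.04 0.1 0; 0.051 -0.04 0.1 0")

```text
t: 15.8
eef_pos: [0.4185, -0.1775, 0.2022]
tool_rot: [0.016, -0.068, 0.995, -0.072]
contact_force: [0.6, 0.4, 0.8]
gripper_width: 0.503
grasp_force: 0.0
```

```bash
python3 -c "
from h import *
o=bot.get_obs();print(np.round(o['q'],2)); go(-.11,-.107,.04,0)"
```

```text
[ 1.17  0.28 -1.13  2.11  0.5   0.92  1.46]
t 15.8 at [-0.1105 -0.1058  0.2022] yaw 0.1 -> mm [  3.   22.4 160.6] spin 0.1 F [0.6 0.4 0.8] w 0.5
```

Request:
send_rows(deltas="0.003 0.006 0.04 0; 0.003 0.012 0.08 0; 0.003 0.017 0.12 0; 0.003 0.022 0.15 0; 0.003 0.022 0.16 0")

```text
t: 16.3
eef_pos: [0.4216, -0.1776, 0.0409]
tool_rot: [0.017, -0.069, 0.995, -0.072]
contact_force: [-1.0, 0.2, 0.3]
gripper_width: 0.493
grasp_force: 0.0
```

```bash
python3 - <<'E'
from h import *
o=bot.get_obs();print(np.round(o['q'],2)); go(-.085,-.109,.04,0)
s=bot.read_camera("side"); t=bot.read_camera("top")
for n,p in(("t",t),("s",s)):
  for r in bot.masks_of(p,"crate_1"):
    X=M(pts(p,r["mask"])[0]); T=X[X[:,2]>.075]
    if len(T)>80 and T[:,1].mean()<.16: print(n,r["confidence"],np.percentile(X,[2,50,98],axis=0).round(3).tolist(),cv2.minAreaRect((T[:,:2]*1000).astype(np.float32)))
cv2.imwrite("pics/g.png",np.hstack([cv2.resize(s["img"][90:290,140:360,::-1],(400,364)),cv2.resize(t["img"][100:275,190:380,::-1],(400,364))]))
E
```

```text
[ 0.87  0.56 -0.85  2.23  0.95  0.69  1.03]
t 16.3 at [-0.1074 -0.1063  0.0409] yaw 0.2 -> mm [-22.4  -2.7   1.8] spin 0.2 F [-1.   0.2  0.3] w 0.49
t 0.96 [[-0.076, 0.056, 0.073], [-0.037, 0.114, 0.092], [0.002, 0.173, 0.097]] ((-36.80259704589844, 115.170166015625), (81.57920837402344, 123.5457763671875), 1.2591477632522583)
t 0.88 [[-0.071, -0.168, 0.033], [-0.03, -0.101, 0.091], [0.004, -0.048, 0.098]] ((-34.927547454833984, -109.47185516357422), (80.62467193603516, 123.91722869873047), 0.3250085711479187)
t 0.68 [[0.163, 0.019, 0.011], [0.223, 0.079, 0.081], [0.287, 0.139, 0.088]] ((229.755126953125, 78.68057250976562), (122.4558334350586, 85.59346008300781), 40.11109161376953)
s 0.83 [[-0.074, -0.165, 0.009], [-0.036, -0.068, 0.088], [0.005, -0.046, 0.093]] ((-34.17647933959961, -108.31924438476562), (87.34618377685547, 128.61566162109375), 3.226269245147705)
s 0.79 [[0.164, 0.031, 0.005], [0.22, 0.098, 0.078], [0.285, 0.149, 0.083]] ((231.4231719970703, 82.16810607910156), (120.14897918701172, 86.1991958618164), 40.81394958496094)
s 0.65 [[-0.076, 0.06, 0.013], [-0.039, 0.146, 0.089], [0.003, 0.179, 0.092]] ((-35.81175231933594, 117.36898803710938), (81.95486450195312, 123.33927154541016), 1.6502575874328613)
```

View pics/g.png

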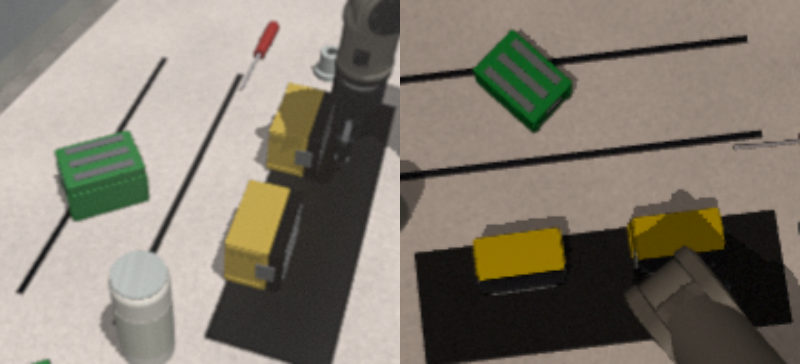

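Request:
send_rows(deltas="-0.01 -0.001 0 0; -0.02 -0.001 0 0; -0.03 -0.001 0 0; -0.04 -0.001 0 0; -0.052 -0.001 0 0")

```text
t: 17.0
eef_pos: [0.4726, -0.1722, 0.0435]
tool_rot: [0.017, -0.069, 0.995, -0.073]
contact_force: [-5.3, -0.6, 4.3]
gripper_width: 0.502
grasp_force: 2.7
```

Request:
send_rows(deltas="-0.012 0 0 0; -0.024 0 0 0; -0.036 0 0 0; -0.048 0 0 0; -0.06 0 0 0")

```text
t: 17.5
eef_pos: [0.5331, -0.1632, 0.0449]
tool_rot: [0.017, -0.069, 0.995, -0.073]
contact_force: [-2.2, -0.3, 0.2]
gripper_width: 0.503
grasp_force: 1.4
```

```bash
cat > m.py <<'E'
from h import *
def look():
  go(.141,-.107,.04,0)
  for n in("top","side"):
    p=bot.read_camera(n)
    for r in bot.masks_of(p,"crate_1"):
      X=M(pts(p,r["mask"])[0]); T=X[X[:,2]>.078]
      if len(T)>80 and T[:,1].mean()<.16: print(n,round(r["confidence"],2),np.percentile(X,[2,98],axis=0).round(3).tolist(),np.round(np.hstack(cv2.minAreaRect((T[:,:2]*1000).astype(np.float32))),1))
look()
E
python3 m.py
```

```text
t 17.5 at [ 0.0049 -0.1068  0.0449] yaw 0.2 -> mm [-135.9    0.     8.4] spin 0.2 F [-2.2 -0.3  0.2] w 0.5
top 0.63 [[-0.075, 0.06, 0.086], [0.001, 0.172, 0.097]] [-36.4 116.5  80.5 120.    0.2]
top 0.61 [[0.164, 0.016, 0.002], [0.295, 0.14, 0.088]] [230.2  79.2 120.   85.3  40.2]
top 0.55 [[0.049, -0.168, 0.015], [0.1, -0.047, 0.096]] [ 68.7 -89.2  74.2 165.2   9.1]
side 0.93 [[0.163, 0.02, 0.0], [0.294, 0.149, 0.083]] [231.2  81.8 119.2  87.3  40. ]
side 0.73 [[0.018, -0.159, 0.011], [0.102, -0.044, 0.094]] [  62.3 -106.5   86.3  126.5    0.7]
side 0.71 [[-0.076, 0.06, 0.012], [0.002, 0.179, 0.092]] [-36.  117.9  81.4 124.8   1.4]
```

Request:
send_rows(deltas="-0.012 0 0.001 0; -0.024 0 0.002 0; -0.036 0 0.002 0; -0.048 0 0.003 0; -0.06 0 0.003 0")

```text
t: 18.2
eef_pos: [0.5926, -0.1553, 0.0435]
tool_rot: [0.017, -0.069, 0.995, -0.073]
contact_force: [-1.7, 0.0, 0.7]
gripper_width: 0.499
grasp_force: 1.3
```

Request:
send_rows(deltas="-0.012 0 0 0; -0.024 0 0 0; -0.036 0 0 0; -0.046 0 0 0; -0.054 0 0 0")

```text
t: 18.7
eef_pos: [0.6461, -0.1476, 0.0449]
tool_rot: [0.018, -0.069, 0.995, -0.073]
contact_force: [-2.0, -0.4, -0.6]
gripper_width: 0.502
grasp_force: 1.3
```

```bash
python3 m.py
```

```text
t 18.7 at [ 0.119  -0.1063  0.0449] yaw 0.2 -> mm [-21.8  -0.    5.5] spin 0.2 F [-2.  -0.4 -0.6] w 0.5
top 0.72 [[0.163, 0.018, 0.01], [0.288, 0.139, 0.088]] [230.   79.5 120.3  85.4  39.7]
top 0.68 [[-0.077, 0.058, 0.082], [0.002, 0.173, 0.097]] [-37.1 115.5  81.5 123.4   1.9]
side 0.9 [[0.163, 0.033, 0.005], [0.284, 0.149, 0.083]] [232.   82.3 118.9  86.8  39.1]
side 0.85 [[-0.076, 0.061, 0.009], [0.003, 0.179, 0.092]] [-35.5 118.8  82.1 124.2   1.4]
side 0.62 [[0.131, -0.155, 0.004], [0.212, -0.043, 0.089]] [172.4 -97.   79.2 140.6   2.6]
```

Request:
send_rows(deltas="-0.006 0 0 0; -0.012 0 0 0; -0.017 0 0 0; -0.02 0 0 0; -0.02 0 0 0")

```text
t: 19.4
eef_pos: [0.6656, -0.1449, 0.0454]
tool_rot: [0.018, -0.069, 0.995, -0.073]
contact_force: [-0.6, -0.7, -1.1]
gripper_width: 0.5
grasp_force: 0.7
```

Request:
send_rows(deltas="0.015 0 0 0; 0.035 0 0 0; 0.07 0 0 0; 0.09 0 -0.03 0; 0.1 0 -0.07 0")

```text
t: 19.9
eef_pos: [0.56, -0.1498, 0.1111]
tool_rot: [0.016, -0.069, 0.995, -0.073]
contact_force: [1.3, -0.8, 1.8]
gripper_width: 0.5
grasp_force: 0.0
```

Request:
send_rows(deltas="0.02 0 -0.04 0; 0.04 0 -0.08 0; 0.06 0 -0.12 0; 0.06 0 -0.15 0; 0.06 0 -0.15 0")

```text
t: 20.4
eef_pos: [0.4994, -0.1352, 0.2638]
tool_rot: [0.022, -0.07, 0.995, -0.075]
contact_force: [0.9, 0.2, -0.1]
gripper_width: 0.497
grasp_force: 0.0
```

```bash
python3 m.py; python3 - <<'E'
from h import *
s=bot.read_camera("side"); t=bot.read_camera("top")
for q in ["canister","bushing","driver"]: print(q,[(np.round(r["xyz"],3),round(r["confidence"],2)) for p in(t,s) for r in bot.landmark_of(p,q)])
cv2.imwrite("pics/i.png",np.hstack([cv2.resize(s["img"][90:290,140:360,::-1],(400,364)),cv2.resize(t["img"][100:275,190:380,::-1],(400,364))]))
E
```

```text
t 20.4 at [-0.0247 -0.0746  0.2638] yaw 0.2 -> mm [-157.9    1.3  231.7] spin 0.2 F [ 0.9  0.2 -0.1] w 0.5
top 0.83 [[-0.077, 0.057, 0.03], [0.003, 0.174, 0.097]] [-36.8 115.3  81.2 123.7   0.8]
top 0.74 [[0.164, 0.021, 0.015], [0.287, 0.141, 0.088]] [230.1  79.4 120.6  85.   40.8]
top 0.64 [[0.146, -0.164, 0.011], [0.224, -0.047, 0.092]] [ 186.6 -107.2  124.1   82.1   90. ]
side 0.91 [[-0.076, 0.064, 0.016], [0.001, 0.179, 0.092]] [-36.6 119.8  80.5 121.7   0.6]
side 0.89 [[0.164, 0.027, 0.003], [0.284, 0.149, 0.083]] [231.6  82.8 119.7  86.1  41.5]
side 0.66 [[0.148, -0.158, 0.008], [0.226, -0.043, 0.088]] [ 187.4 -103.9   82.1  123.7    0.4]
canister [(array([0.536, 0.254, 0.003]), 0.57), (array([ 0.535,  0.254, -0.003]), 0.71)]
bushing [(array([ 0.521, -0.39 ,  0.001]), 0.8), (array([ 0.515, -0.056, -0.001]), 0.67), (array([ 0.523, -0.383, -0.002]), 0.66)]
driver [(array([ 0.652, -0.362,  0.005]), 0.63), (array([ 0.65 , -0.362,  0.003]), 0.76)]
```

View pics/i.png

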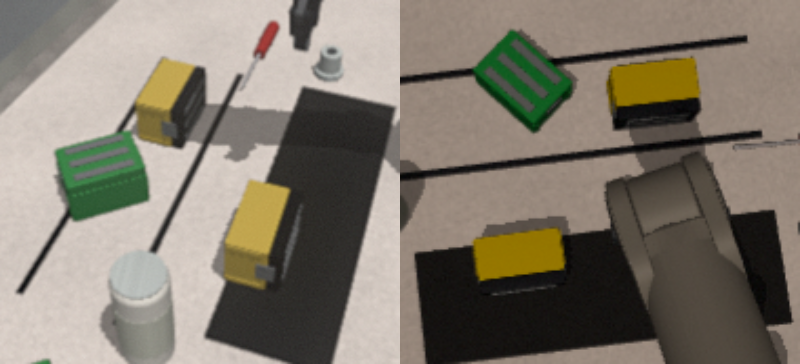

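The stamped crate sits squarely between the lines: its middle is about 5 mm from the centre line and it is turned under 1°. The other crate is still on its side on the mat, the bystanders haven't moved, and the arm is clear. Handing in.

```bash
python3 -c "
from station import bot
print(bot.hand_in())"
```

```text
the job is handed in; nothing more can be done
None
```

The job is handed in: both crates were tipped left then right, the stamped right crate is on its side in the lane and the left crate is on the mat; no verdict came back, and one wrist reading of about 129 N, taken as joint 7 ran to its limit while I turned the wrist camera, may have broken the 120 N limit.

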